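Pack out the drawer box in the mending jig and hold it clamped

TASK

The gap between the green sliding cheek and the drawer box in the mending jig is wider than the cheek can travel. Stand yellow packing plates from the rack upright on the bed in the gap, one at a time, side by side, square to the jig and near the middle of the cheek's width, adding plates until the cheek can close tight on the stack (leave the spare ones standing in the rack, and do not disturb the other things). Then push the cheek with the gripper until you feel it close on the plates and finish while still holding it pressed against them, firmly but not hard (some 10 to 20 newtons).

Things in the scene. Friction and masses are not known exactly. Their poses are not given: they have to be found in the camera images.
- jig: fixed plywood bed, 310 x 110 x 20 mm. Origin on the table; local x runs level from the green cheek to the drawer box, z up. Bed spans x -135 to 175, y -55 to 55 mm, top at z = 20 mm. The gap lies between the upright faces of cheek and box (each 64 mm wide, centred on y = 0, tops 50 mm above the bed), open at the top and both sides.
- cheek: green block, 30 (x) x 64 x 50 mm tall, sliding on the bed along the jig's +x towards the box. Origin at the centre of its underside, on the bed top; axes as the jig's; pressing face at x = +15 mm. Rests at jig x = -65 mm; slides at most 32 mm, to a stop. A light spring (1.8 N at rest, 4.7 N at full travel) pushes it back open when let go.
- post (a point): centre of the black grip post fixed on top of the cheek, moving with it: 20 mm along jig x, 24 mm along jig y, 40 mm tall; this point is 70 mm above the bed top (post from 50 to 90 mm), straight above the cheek's origin.
- drawer: small dark wooden open drawer box, fixed on the jig's bed (60 mm along x, 64 mm wide, 50 mm tall). Origin on the bed top at the foot (middle) of the face that looks at the cheek, axes as the jig's; the box extends from there to +x. It stands 58 to 100 mm from the open cheek's face, different every time.
- rack: light wooden rack, fixed, holding four upright packing plates in slots along its local x at x = -60, -20, 20 and 60 mm. Origin on the table below the middle of the slots; slot floors 15 mm above the table, slot walls up to 40 mm above the table. It spans x = -86 to 136 mm, y = -33 to 33 mm.
- plate0: yellow packing plate, 60 g or so, standing in the rack: body 24 mm thick (local x), 40 mm wide (local y), 50 mm tall, with a grip tab on its top 24 mm thick, 20 mm wide (local y), 36 mm tall (50 to 86 mm above the foot). Origin at the centre of its foot, z up along the tab. All four are alike.
- plate1: yellow packing plate, 60 g or so, standing in the rack: body 24 mm thick (local x), 40 mm wide (local y), 50 mm tall, with a grip tab on its top 24 mm thick, 20 mm wide (local y), 36 mm tall (50 to 86 mm above the foot). Origin at the centre of its foot, z up along the tab. All four are alike.
- plate2: yellow packing plate, 60 g or so, standing in the rack: body 24 mm thick (local x), 40 mm wide (local y), 50 mm tall, with a grip tab on its top 24 mm thick, 20 mm wide (local y), 36 mm tall (50 to 86 mm above the foot). Origin at the centre of its foot, z up along the tab. All four are alike.
- plate3: yellow packing plate, 60 g or so, standing in the rack: body 24 mm thick (local x), 40 mm wide (local y), 50 mm tall, with a grip tab on its top 24 mm thick, 20 mm wide (local y), 36 mm tall (50 to 86 mm above the foot). Origin at the centre of its foot, z up along the tab. All four are alike.
- gluepot: small closed glue jar, 40 mm across, 50 mm tall, standing on the far end of the jig's bed; origin at the centre of its underside. Not part of the job.
- weight: brass weight, 28 mm across, 28 mm tall, standing on the rack's end ledge; origin at the centre of its underside. Not part of the job.
- mug: blue mug, 80 mm across, 90 mm tall; origin at the centre of its underside. Not part of the job.
- pad: stack of paper, 140 x 100 x 30 mm; origin at the centre of its underside. Not part of the job.
- stamp: dark wooden hand stamp, 36 mm across, 78 mm tall; origin at the centre of its underside. Not part of the job.
- tape: orange roll of tape lying flat, 90 mm across, 24 mm tall; origin at the centre of its underside. Not part of the job.

How it is judged (in metres and radians):
On the way, in this order (a step that is already met when the one before it is completed fails the run):
1. a first packing plate stands on the bed in the gap, let go (((x of plate0 in the frame of jig above -0.05 m and x of plate0 in the frame of drawer below -0.009 m and y of plate0 in the frame of jig between -0.015 and 0.015 m and z of plate0 in the frame of jig below 0.024 m and contact force between the fingers and plate0 below 0.2 N) or (x of plate1 in the frame of jig above -0.05 m and x of plate1 in the frame of drawer below -0.009 m and y of plate1 in the frame of jig between -0.015 and 0.015 m and z of plate1 in the frame of jig below 0.024 m and contact force between the fingers and plate1 below 0.2 N) or (x of plate2 in the frame of jig above -0.05 m and x of plate2 in the frame of drawer below -0.009 m and y of plate2 in the frame of jig between -0.015 and 0.015 m and z of plate2 in the frame of jig below 0.024 m and contact force between the fingers and plate2 below 0.2 N) or (x of plate3 in the frame of jig above -0.05 m and x of plate3 in the frame of drawer below -0.009 m and y of plate3 in the frame of jig between -0.015 and 0.015 m and z of plate3 in the frame of jig below 0.024 m and contact force between the fingers and plate3 below 0.2 N))), for 0.1 s.
2. a second packing plate stands beside it in the gap, let go (((x of each of plate0, plate1 in the frame of jig above -0.05 m and x of each of plate0, plate1 in the frame of drawer below -0.009 m and y of plate0 in the frame of jig between -0.015 and 0.015 m and z of each of plate0, plate1 in the frame of jig below 0.024 m and y of plate1 in the frame of jig between -0.015 and 0.015 m and contact force between the fingers and plate0 below 0.2 N and contact force between the fingers and plate1 below 0.2 N) or (x of each of plate0, plate2 in the frame of jig above -0.05 m and x of each of plate0, plate2 in the frame of drawer below -0.009 m and y of plate0 in the frame of jig between -0.015 and 0.015 m and z of each of plate0, plate2 in the frame of jig below 0.024 m and y of plate2 in the frame of jig between -0.015 and 0.015 m and contact force between the fingers and plate0 below 0.2 N and contact force between the fingers and plate2 below 0.2 N) or (x of each of plate0, plate3 in the frame of jig above -0.05 m and x of each of plate0, plate3 in the frame of drawer below -0.009 m and y of plate0 in the frame of jig between -0.015 and 0.015 m and z of each of plate0, plate3 in the frame of jig below 0.024 m and y of plate3 in the frame of jig between -0.015 and 0.015 m and contact force between the fingers and plate0 below 0.2 N and contact force between the fingers and plate3 below 0.2 N) or (x of each of plate1, plate2 in the frame of jig above -0.05 m and x of each of plate1, plate2 in the frame of drawer below -0.009 m and y of plate1 in the frame of jig between -0.015 and 0.015 m and z of each of plate1, plate2 in the frame of jig below 0.024 m and y of plate2 in the frame of jig between -0.015 and 0.015 m and contact force between the fingers and plate1 below 0.2 N and contact force between the fingers and plate2 below 0.2 N) or (x of each of plate1, plate3 in the frame of jig above -0.05 m and x of each of plate1, plate3 in the frame of drawer below -0.009 m and y of plate1 in the frame of jig between -0.015 and 0.015 m and z of each of plate1, plate3 in the frame of jig below 0.024 m and y of plate3 in the frame of jig between -0.015 and 0.015 m and contact force between the fingers and plate1 below 0.2 N and contact force between the fingers and plate3 below 0.2 N) or (x of each of plate2, plate3 in the frame of jig above -0.05 m and x of each of plate2, plate3 in the frame of drawer below -0.009 m and y of plate2 in the frame of jig between -0.015 and 0.015 m and z of each of plate2, plate3 in the frame of jig below 0.024 m and y of plate3 in the frame of jig between -0.015 and 0.015 m and contact force between the fingers and plate2 below 0.2 N and contact force between the fingers and plate3 below 0.2 N))), for 0.1 s.
At the end, for the whole second after the job is handed in: Fingers hold the cheek, which presses the stack on the drawer box with over 3 N at both ends; each used plate stands on the bed in the gap (foot within 4 mm, upright within 0.12 rad, square within 0.15 rad, within 15 mm of centre), the others stand in the rack, at rest ((contact force between cheek and plate0 above 3 N or contact force between cheek and plate1 above 3 N or contact force between cheek and plate2 above 3 N or contact force between cheek and plate3 above 3 N) and (contact force between drawer and plate0 above 3 N or contact force between drawer and plate1 above 3 N or contact force between drawer and plate2 above 3 N or contact force between drawer and plate3 above 3 N) and contact force between the fingers and cheek above 3 N and ((x of plate0 in the frame of jig above -0.05 m and x of plate0 in the frame of drawer below -0.009 m and y of plate0 in the frame of jig between -0.015 and 0.015 m and z of plate0 in the frame of jig between 0.015 and 0.024 m and angle between plate0's own z axis and vertical below 0.12 rad and angle between the x axis of plate0 and the x axis of jig, either way round below 0.15 rad) or (x of plate0 in the frame of rack between -0.07 and 0.07 m and y of plate0 in the frame of rack between -0.012 and 0.012 m and z of plate0 in the frame of rack below 0.022 m and angle between plate0's own z axis and vertical below 0.2 rad)) and ((x of plate1 in the frame of jig above -0.05 m and x of plate1 in the frame of drawer below -0.009 m and y of plate1 in the frame of jig between -0.015 and 0.015 m and z of plate1 in the frame of jig between 0.015 and 0.024 m and angle between plate1's own z axis and vertical below 0.12 rad and angle between the x axis of plate1 and the x axis of jig, either way round below 0.15 rad) or (x of plate1 in the frame of rack between -0.07 and 0.07 m and y of plate1 in the frame of rack between -0.012 and 0.012 m and z of plate1 in the frame of rack below 0.022 m and angle between plate1's own z axis and vertical below 0.2 rad)) and ((x of plate2 in the frame of jig above -0.05 m and x of plate2 in the frame of drawer below -0.009 m and y of plate2 in the frame of jig between -0.015 and 0.015 m and z of plate2 in the frame of jig between 0.015 and 0.024 m and angle between plate2's own z axis and vertical below 0.12 rad and angle between the x axis of plate2 and the x axis of jig, either way round below 0.15 rad) or (x of plate2 in the frame of rack between -0.07 and 0.07 m and y of plate2 in the frame of rack between -0.012 and 0.012 m and z of plate2 in the frame of rack below 0.022 m and angle between plate2's own z axis and vertical below 0.2 rad)) and ((x of plate3 in the frame of jig above -0.05 m and x of plate3 in the frame of drawer below -0.009 m and y of plate3 in the frame of jig between -0.015 and 0.015 m and z of plate3 in the frame of jig between 0.015 and 0.024 m and angle between plate3's own z axis and vertical below 0.12 rad and angle between the x axis of plate3 and the x axis of jig, either way round below 0.15 rad) or (x of plate3 in the frame of rack between -0.07 and 0.07 m and y of plate3 in the frame of rack between -0.012 and 0.012 m and z of plate3 in the frame of rack below 0.022 m and angle between plate3's own z axis and vertical below 0.2 rad)) and linear speed of each of plate0, plate1, plate2, plate3 below 0.02 m/s); the arm keeps its last pose, push and grip.
It fails at once if a plate is pressed by the cheek with more than 60 N (contact force between cheek and plate0 above 60 N or contact force between cheek and plate1 above 60 N or contact force between cheek and plate2 above 60 N or contact force between cheek and plate3 above 60 N).
It fails at once if another thing on the table is pushed more than 30 mm or tipped over (distance of any of gluepot, weight, mug, pad, stamp, tape from where it was at the start of the episode above 0.03 m or angle between any of gluepot, weight, mug, pad, stamp, tape's own z axis and vertical above 0.5 rad).
It also fails if it takes over 72 s, if anything falls off the work surface, if the arm or the gripper's body presses on something with over 40 N, if the wrist force passes 120 N, or if a joint passes its speed limit or range.

ROBOT

A 7-joint arm with a two-finger parallel gripper is mounted at the origin on the work surface. World frame = base frame: x ahead of the robot, y to its left, z up, the work surface at z = 0. Lengths are in mm, angles in rad, forces in N, time in s.
With the tool pointing down it reaches from about 425 to 1025 mm from the base axis. Payload 9.4 kg.
Tool frame: the origin (TCP) lies midway between the tips of the shut fingers; the grasp point (between the pads) lies 19 mm behind it; z points along the fingers, y is the direction in which the jaws open and shut (so a half turn about z gives the same grasp; the last joint's range is limited). The gripper opens to 85 mm and grips with 20 to 120 N. Pads are 22 mm wide; open, the fingers measure 114 mm over their backs; the gripper's body (76 mm by 85 mm) begins 54 mm behind the grasp point. The pads swing forward as they close: fully open they stand 13 mm farther back than shut.
Start: joints at [1.173, 0.599, -0.003, 1.599, 0.002, 0.943, -0.08], TCP at [228.6, -688.016, 201.475] pointing down, gripper open.
Joint ranges: [-2.57, 2.57], [-0.35, 1.97], [-1.29, 1.29], [0.11, 2.56], [-1.05, 4.19], [0.11, 1.86], [-2.63, 2.63]. Speed limits (rad/s): [2.22, 2.22, 3.01, 3.01, 3.14, 3.14, 3.14].

INTERFACE

Orientations are given as a unit quaternion [w, x, y, z].
In Python, from cell import arm, optics, ticket gives the robot as it stands.
- The arm moves only by the tool send_rows, never from a script. Its argument "deltas" is a list of rows, each a list of 3 entries, a list of its own where there are three numbers: the shift along the world's x, y, z in mm, then the turn, a rotation vector about the world's x, y, z in rad, then the opening, from 0 (shut) to 1 (fully open). A call has 1 to 20 rows; each row shifts and turns the pose as measured when the row begins; what a row does not reach is not made up. A row lasts 1/8 s, in which the tool goes at most 62.5 mm and 10.7 degrees, less where a joint would pass 70% of its speed; a pose out of reach is approached as far as the arm can. A call with a gripper value outside its range is refused whole. The fingers move at their own pace and stop on an object; "force" is the grip in N (left out, the last holds). Time passes only in rows, so rows that do not move let the fingers close. It gives the time, the measured TCP pose, the force and the opening at its end, in the units of the state.
- arm.get_obs(): the state, without advancing time (a new reading comes with each control period).
- optics.read_camera(name): name is "side" or "top" or "wrist"; returns (picture, depth): 420x560x3 uint8, red, green, blue; 420x560 float32, mm along the optical axis (not along the pixel's ray), 0 where there is no reading.
- optics.calibration(name): a dict with "mtx" (3x3 intrinsics, pixels), "pose" (4x4, takes a point from camera to world coordinates). Camera axes: x right, y down, z forward; pixel columns grow to the right and rows downward; lengths in mm; the calibration is good to about 2 mm. A picture is of the moment at which its call begins: read the wrist's pose just before it. calibration takes no time and is no camera call; for the wrist camera it gives the pose at the moment of the call.
- ticket.sign_off(): hands the job in, once; it reports no verdict.
The state is a dict: "clock": time; "joint_pos": joint angles; "qvel": joint speeds; "joint_efforts": joint torques, N m; "position": TCP position; "eef_rot": TCP orientation; "force": force on the tool from outside, world axes, zero at the start; "torque": the same for the moment, N m; "gripper_width": finger opening in mm.
Only numpy, scipy, OpenCV 4.12 (cv2) and the standard library are available. Lean on these libraries where they do the work, as an engineer would, in place of code of your own. Each camera call takes 0.05 s, during which the arm holds its last target. There are 200 camera calls.

## Working session

There is one attempt and no reset: what is moved stays moved. The work goes in short steps, Python scripts to look and compute and a tool call to move; the robot and the scene stay as the last step left them, time stands still between calls to the robot, and variables do not carry over. Pictures are saved under pics/ and viewed, about 8 in all and at most 12, crops included, and the job is handed in when it is done.

Besides the shell and the picture viewer there is one more tool, called after "Call:" as name([rows], argument=value, ...), one row to a line, values as JSON. send_rows: Moves the arm, as the interface text tells. Its arguments: {"type":"object","properties":{"deltas":{"type":"array","items":{"type":"array"}},"force":{"type":"number"}},"required":["deltas"]}

```bash
mkdir -p pics; ls; python3 - <<'E'
from cell import arm, optics
import cv2, numpy as np
o=arm.get_obs(); print(o)
for n in("top","side"):
    p,d=optics.read_camera(n); c=optics.calibration(n)
    np.savez(f"{n}0.npz",p=p,d=d,K=c["mtx"],T=c["pose"])
    print(n,c["mtx"].round(1).tolist(),c["pose"].round(3).tolist(),(d>0).mean())
    cv2.imwrite(f"pics/{n}0.png",p[...,::-1])
E
```

```text
pics
{'clock': 0.0, 'joint_pos': array([ 1.17328211,  0.60011682, -0.00256181,  1.60015828,  0.00181531,
        0.94289557, -0.07980216]), 'qvel': array([ 8.91333199e-04, -4.05449729e-04, -1.31219631e-03,  3.84785109e-04,
        6.74294075e-05,  1.45306105e-04, -1.04507309e-03]), 'joint_efforts': array([ 1.49956293e-06, -7.76444006e+01,  1.56478979e+00, -2.58001846e+01,
        1.22816980e-02,  8.92318902e-03,  1.82650575e-05]), 'position': array([ 228.43881075, -687.50781431,  200.61258433]), 'eef_rot': array([-7.62785550e-04,  9.87155588e-01,  1.59759893e-01, -1.97486026e-04]), 'force': array([-0.33909881,  0.32774038, -0.59577053]), 'torque': array([ 0.01065296, -0.01388681, -0.01135949]), 'gripper_width': 85.37751215082561}
top [[470.8, 0.0, 283.8], [0.0, 470.8, 203.7], [0.0, 0.0, 1.0]] [[0.111, -0.972, 0.205, 334.005], [-0.994, -0.109, 0.02, -7.755], [0.003, -0.206, -0.979, 1207.225], [0.0, 0.0, 0.0, 1.0]] 0.9959056122448979
side [[457.2, 0.0, 286.6], [0.0, 457.2, 203.9], [0.0, 0.0, 1.0]] [[0.997, -0.054, 0.06, 507.761], [-0.08, -0.744, 0.663, -756.143], [0.009, -0.666, -0.746, 939.825], [0.0, 0.0, 0.0, 1.0]] 0.9963180272108844
```

View pics/top0.png

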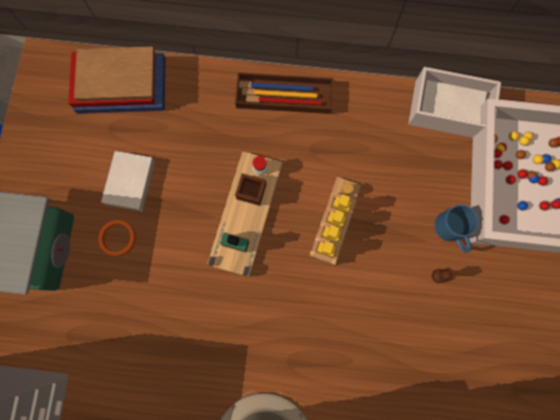

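View pics/side0.png

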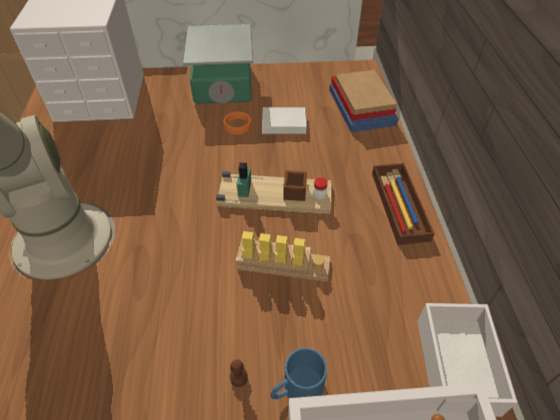

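The top view shows the cheek near (235,241) with the drawer at (250,190). The four plates are at (327,248) to (342,201), with the gluepot at (260,163). The side view agrees. Next I get coarse positions from colour and depth.

```bash
cat >h.py <<'E'
import numpy as np, cv2
def cloud(p,d,K,T):
    v,u=np.mgrid[:d.shape[0],:d.shape[1]]
    c=np.stack([(u-K[0,2])/K[0,0]*d,(v-K[1,2])/K[1,1]*d,d,np.ones_like(d)],-1)
    return (c@T.T)[...,:3]
def hsv(p): return cv2.cvtColor(p,cv2.COLOR_RGB2HSV)
def masks(p):
    h=hsv(p); 
    return dict(yellow=cv2.inRange(h,(22,150,110),(34,255,255))>0, green=cv2.inRange(h,(65,80,20),(90,255,160))>0)
def load(n):
    z=np.load(n); return z["p"],z["d"],z["K"],z["T"]
def grab(n,f):
    from cell import optics
    c=optics.calibration(n); p,d=optics.read_camera(n)
    np.savez(f,p=p,d=d,K=c["mtx"],T=c["pose"]); cv2.imwrite("pics/"+f.replace("npz","png"),p[...,::-1]); return p,d,c["mtx"],c["pose"]
E
python3 - <<'E'
from h import *
from scipy import ndimage as nd
for n in("top","side"):
    p,d,K,T=load(n+"0.npz"); X=cloud(p,d,K,T)
    for k,m in masks(p).items():
        L,N=nd.label(m)
        for i in range(1,N+1):
            q=X[L==i]
            if len(q)<25: continue
            v,u=np.where(L==i)
            if not(200<u.mean()<370 and 120<v.mean()<290): continue
            zt=np.percentile(q[:,2],95); t=q[q[:,2]>zt-8]
            print(n,k,len(q),(u.mean().round(),v.mean().round()),"ztop",zt.round(1),"top-ctr",t.mean(0).round(1))
    # bed: points at z 14..26
E
```

```text
top green 185 (np.float64(235.0), np.float64(243.0)) ztop 104.0 top-ctr [453.  125.1 207.8]
side yellow 231 (np.float64(248.0), np.float64(247.0)) ztop 100.1 top-ctr [ 477.2 -126.6  120.8]
side yellow 226 (np.float64(265.0), np.float64(250.0)) ztop 98.6 top-ctr [ 515.4 -118.9   97.8]
side yellow 221 (np.float64(281.0), np.float64(252.0)) ztop 101.4 top-ctr [ 552.8 -126.4   99.6]
side yellow 206 (np.float64(298.0), np.float64(254.0)) ztop 99.9 top-ctr [ 589.5 -157.7  124.9]
side green 216 (np.float64(244.0), np.float64(185.0)) ztop 74.4 top-ctr [471.  111.4  71.7]
```

Call:
send_rows([
  [[15, 48, 20], [0, 0, -0.03], 1],
  [[21, 50, 20], [0, 0, -0.03], 1],
  [[21, 50, 20], [0, 0, -0.03], 1],
  [[21, 50, 20], [0, 0, -0.03], 1],
  [[21, 50, 20], [0, 0, -0.03], 1],
  [[21, 50, 20], [0, 0, -0.03], 1],
  [[21, 50, 20], [0, 0, -0.03], 1],
  [[21, 50, 15], [0, 0, -0.03], 1],
  [[21, 50, 10], [0, 0, -0.03], 1],
  [[21, 50, 10], [0, 0, -0.03], 1],
  [[21, 50, 10], [0, 0, -0.03], 1],
  [[21, 50, 0], [0, 0, -0.03], 1],
], force=30)

```text
clock: 1.6
position: [475.4, -71.3, 387.2]
eef_rot: [-0.003, 1.0, -0.029, -0.0]
force: [0.6, -0.4, 0.4]
gripper_width: 85.9
```

```bash
python3 - <<'E'
from h import *
from cell import arm
o=arm.get_obs(); print(o["clock"],o["position"],o["eef_rot"],o["force"])
p,d,K,T=grab("wrist","w1.npz"); print(K.round(1).tolist(),T.round(3).tolist())
E
```

```text
1.6 [475.40383565 -71.27900211 387.23442712] [-3.25591700e-03  9.99585206e-01 -2.86148712e-02 -5.84754344e-05] [ 0.60173068 -0.3727614   0.36598235]
[[348.3, 0.0, 286.2], [0.0, 348.3, 209.3], [0.0, 0.0, 1.0]] [[-0.056, -0.96, -0.276, 544.413], [-0.998, 0.052, 0.022, -75.201], [-0.006, 0.277, -0.961, 558.798], [0.0, 0.0, 0.0, 1.0]]
```

View pics/w1.png

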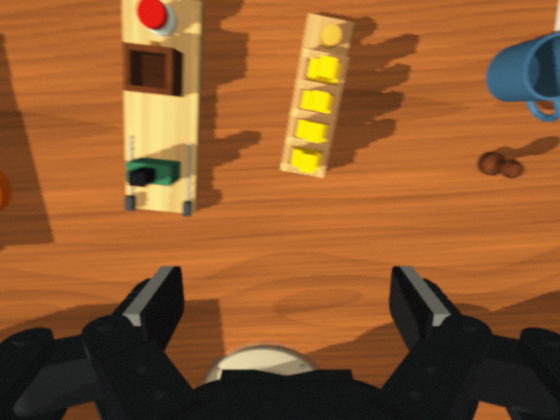

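The wrist view shows the jig at (125–200, 0–215), with the cheek at (155,170), the post at (140,178) and the drawer at (152,70). The plates are at (323,68), (317,101), (311,130) and (306,160). I'll measure these with depth and rays.

```bash
cat >>h.py <<'E'
from scipy import ndimage as nd
def ray(u,v,z,K,T):
    r=T[:3,:3]@np.array([(u-K[0,2])/K[0,0],(v-K[1,2])/K[1,1],1.]); o=T[:3,3]; return o+r*(z-o[2])/r[2]
def flat(X,m,z0,z1,uv=False):
    mm=m&(X[...,2]>z0)&(X[...,2]<z1); L,N=nd.label(nd.binary_opening(mm)); out=[]
    for i in range(1,N+1):
        q=X[L==i]
        if len(q)<40: continue
        (c,s,a)=cv2.minAreaRect(q[:,:2].astype(np.float32)); v,u=np.where(L==i)
        out.append((len(q),(round(u.mean()),round(v.mean())),np.round(c,1).tolist(),np.round(s,1).tolist(),round(a,1),round(float(np.median(q[:,2])),1)))
    return out
def report(f):
    p,d,K,T=load(f); d=cv2.medianBlur(d,5); X=cloud(p,d,K,T); M=masks(p); A=np.ones(d.shape,bool)
    wy=(X[...,0]>380)&(X[...,0]<760)&(X[...,1]>-230)&(X[...,1]<200)
    for nm,m,a,b in [("tabs",M["yellow"],85,115),("cheektop",A&wy,60,80),("post",wy&(p.max(2)<60),95,125),("bed",wy,12,27),("rack",wy,32,48)]:
        for r in flat(X,m,a,b): print(nm,*r)
E
python3 -c "
from h import *; report('w1.npz')"
```

```text
tabs 364 (329, 68) [591.0, -127.7] [20.5, 24.2] 76.7 100.1
tabs 320 (321, 102) [551.2, -117.2] [20.1, 24.2] 75.2 100.1
tabs 296 (316, 133) [513.1, -108.9] [20.1, 23.9] 76.0 100.1
tabs 291 (310, 163) [473.5, -99.7] [20.4, 24.3] 77.2 100.0
cheektop 748 (154, 14) [669.0, 89.9] [35.7, 32.3] 86.4 69.0
cheektop 1332 (150, 69) [604.3, 104.5] [65.1, 60.7] 81.4 68.8
cheektop 172 (316, 69) [594.0, -113.4] [13.5, 26.2] 87.7 64.2
cheektop 90 (338, 73) [587.0, -143.9] [7.8, 24.4] 69.6 64.2
cheektop 144 (309, 100) [554.9, -102.9] [10.4, 23.9] 74.9 64.1
cheektop 84 (331, 105) [547.2, -133.4] [7.6, 24.2] 71.0 64.2
cheektop 139 (304, 129) [516.9, -94.4] [10.8, 23.5] 73.1 64.3
cheektop 75 (326, 133) [508.6, -125.1] [6.6, 23.7] 76.3 64.2
cheektop 132 (299, 158) [477.2, -85.3] [11.6, 24.0] 70.0 64.3
cheektop 76 (320, 161) [470.3, -116.0] [9.0, 24.2] 88.7 64.1
cheektop 618 (156, 172) [466.1, 126.6] [64.2, 30.0] 80.8 69.2
post 280 (140, 178) [467.9, 126.1] [23.7, 16.4] 80.5 109.0
bed 10293 (168, 110) [549.5, 113.2] [110.6, 311.1] 80.8 19.2
bed 1231 (328, 35) [641.9, -139.0] [66.1, 47.4] 77.4 14.2
rack 253 (169, 24) [665.5, 82.3] [21.3, 40.2] 54.7 40.2
rack 373 (333, 35) [637.1, -140.6] [26.0, 27.2] 40.1 41.9
rack 3201 (315, 112) [532.3, -113.1] [66.6, 172.3] 76.7 39.1
rack 161 (140, 68) [608.5, 126.5] [7.0, 43.2] 75.4 41.1
rack 159 (180, 75) [598.2, 73.2] [3.2, 58.3] 78.2 39.4
rack 61 (178, 170) [464.1, 95.6] [27.3, 6.8] 7.6 38.6
rack 87 (131, 205) [414.5, 180.5] [11.2, 21.9] 79.2 33.0
rack 88 (187, 210) [400.7, 92.2] [11.2, 20.1] 82.6 32.9
```

The numbers agree with the given sizes:

| Thing | Measured |
|---|---|
| Tab tops | 20×24 mm, z 100 |
| Bed | 311×111 mm, z 19 |
| Jig yaw | -9.2° |
| Jig origin | (529.8, 116.4) |
| Gap | about 95 mm, so 3 plates (72 mm) |
| Rack yaw | -13.4° |

Now I'll take a close check above plate 3.

Call:
send_rows([
  [[18, -9, -30], [0, 0, -0.03], 1],
  [[18, -9, -30], [0, 0, -0.03], 1],
  [[18, -9, -30], [0, 0, -0.03], 1],
  [[18, -9, -30], [0, 0, -0.03], 1],
  [[18, -9, -30], [0, 0, -0.03], 1],
  [[18, -9, -30], [0, 0, -0.03], 1],
  [[0, 0, 0], [0, 0, 0], 1],
])

```text
clock: 2.52
position: [587.4, -117.3, 200.1]
eef_rot: [-0.005, 0.993, -0.114, -0.0]
force: [-0.5, -0.3, 0.5]
gripper_width: 85.5
```

```bash
python3 - <<'E'
from h import *
from cell import arm
o=arm.get_obs(); print(o["clock"],o["position"],o["eef_rot"],o["force"])
grab("wrist","w2.npz"); report("w2.npz")
E
```

```text
2.525 [ 587.43526372 -117.25807466  200.09020468] [-4.74541497e-03  9.93414419e-01 -1.14478243e-01 -6.97701622e-05] [-0.48570994 -0.25496241  0.48196156]
tabs 799 (300, 189) [591.2, -127.9] [19.9, 23.9] 76.9 100.2
tabs 758 (298, 236) [551.3, -117.2] [19.8, 24.1] 74.4 100.1
tabs 734 (298, 278) [513.2, -108.7] [20.1, 24.5] 74.8 100.1
tabs 705 (298, 318) [473.4, -99.4] [19.4, 24.8] 76.5 100.0
cheektop 1606 (37, 149) [671.4, 89.9] [36.4, 35.9] 47.2 69.0
cheektop 620 (298, 179) [590.9, -127.6] [40.0, 24.8] 75.0 64.2
cheektop 2922 (52, 223) [603.9, 105.3] [66.5, 61.1] 80.7 68.9
cheektop 635 (296, 222) [551.2, -117.1] [40.0, 24.6] 75.1 64.2
cheektop 608 (297, 261) [514.0, -109.0] [39.9, 26.4] 74.7 64.3
cheektop 549 (296, 299) [474.7, -99.9] [39.9, 27.0] 76.7 64.4
bed 2784 (297, 121) [640.2, -138.9] [66.3, 50.4] 76.3 14.2
bed 12799 (93, 216) [583.3, 107.9] [112.7, 242.5] 80.9 19.2
rack 708 (301, 126) [637.6, -140.6] [26.0, 26.1] 76.9 42.2
rack 669 (69, 144) [670.6, 81.9] [24.3, 40.5] 86.2 40.5
rack 4865 (296, 218) [532.6, -113.0] [66.2, 171.7] 76.6 39.2
rack 88 (67, 184) [635.6, 88.6] [20.5, 7.9] 78.3 44.6
rack 571 (99, 211) [600.3, 74.7] [62.9, 15.5] 3.5 40.0
rack 562 (51, 224) [597.6, 122.9] [48.0, 24.4] 28.2 40.7
rack 134 (78, 325) [484.2, 146.0] [20.8, 1.6] 84.3 40.0
```

Call:
send_rows([
  [[2, -5, -40], [-0.009, 0, -0.005], 1],
  [[2, -6, -40], [0, 0, 0], 1],
  [[0, 0, 0], [0, 0, 0], 1],
  [[0, 0, 0], [0, 0, 0], 1],
])

```text
clock: 3.08
position: [592.7, -127.1, 126.8]
eef_rot: [-0.0, 0.993, -0.115, 0.005]
force: [0.8, -0.6, 0.3]
gripper_width: 85.3
```

Call:
send_rows([
  [[-1, -0.5, -25], [0, 0.008, 0], 1],
  [[0, 0, -25], [0, 0, 0], 1],
  [[0, 0, -4], [0, 0, 0], 1],
  [[0, 0, 0], [0, 0, 0], 1],
])

```text
clock: 3.58
position: [596.0, -127.2, 81.0]
eef_rot: [0.0, 0.993, -0.115, 0.007]
force: [-0.4, -0.7, -0.3]
gripper_width: 85.4
```

Call:
send_rows([
  [[-4, -0.5, -8], [0, 0.012, 0], 1],
  [[-1, 0, -4], [0, 0, 0], 1],
  [[0, 0, 0], [0, 0, 0], 1],
])

```text
clock: 3.95
position: [591.8, -127.9, 70.8]
eef_rot: [0.001, 0.993, -0.115, 0.002]
force: [-0.1, -0.1, 0.3]
gripper_width: 85.2
```

Call:
send_rows([
  [[-0.5, 0, -1], [0, 0, 0], 0],
  [[0, 0, 0], [0, 0, 0], 0],
  [[0, 0, 0], [0, 0, 0], 0],
  [[0, 0, 0], [0, 0, 0], 0],
  [[0, 0, 0], [0, 0, 0], 0],
  [[0, 0, 0], [0, 0, 0], 0],
], force=30)

```text
clock: 4.7
position: [591.5, -128.0, 70.0]
eef_rot: [0.001, 0.993, -0.115, 0.002]
force: [-0.4, 0.1, -0.5]
gripper_width: 17.7
```

Call:
send_rows([
  [[0, 0, 10], [0, 0, 0], 0],
  [[0, 0, 25], [0, 0, 0], 0],
  [[0, 0, 35], [0, 0, 0], 0],
  [[0, 0, 35], [0, 0, 0], 0],
  [[0, 0, 5], [0, 0, 0], 0],
  [[0, 0, 0], [0, 0, 0], 0],
])

```text
clock: 5.45
position: [590.6, -127.8, 185.2]
eef_rot: [0.001, 0.993, -0.115, 0.002]
force: [0.0, 0.3, -0.7]
gripper_width: 18.0
```

Call:
send_rows([
  [[-5, 30, 0], [0, 0, 0.012], 0],
  [[-5, 40, 0], [0, 0, 0.012], 0],
  [[-5, 45, 0], [0, 0, 0.012], 0],
  [[-5, 45, 0], [0, 0, 0.012], 0],
  [[-5, 40, 0], [0, 0, 0.012], 0],
  [[-5, 30, 0], [0, 0, 0.01], 0],
  [[0, 5, 0], [0, 0, 0], 0],
  [[0, 0, 0], [0, 0, 0], 0],
])

```text
clock: 6.45
position: [554.4, 112.0, 176.9]
eef_rot: [0.003, 0.997, -0.08, -0.004]
force: [0.1, -0.8, -0.4]
gripper_width: 17.8
```

Call:
send_rows([
  [[5, -0.5, 0], [0.005, -0.008, 0], 0],
  [[0, 0, -25], [0, 0, 0], 0],
  [[0, 0, -30], [0, 0, 0], 0],
  [[0, 0, -15], [0, 0, 0], 0],
  [[0, 0, 0], [0, 0, 0], 0],
])

```text
clock: 7.08
position: [562.2, 104.7, 105.0]
eef_rot: [0.0, 0.996, -0.084, 0.001]
force: [-0.6, 1.5, 0.4]
gripper_width: 18.0
```

Call:
send_rows([
  [[-3, 6, 0], [0, 0, 0.008], 0],
  [[0, 1, -8], [0, 0, 0], 0],
  [[0, 0, -8], [0, 0, 0], 0],
  [[0, 0, 0], [0, 0, 0], 0],
])

```text
clock: 7.58
position: [560.4, 112.3, 90.2]
eef_rot: [-0.0, 0.997, -0.08, 0.003]
force: [0.5, -0.4, -0.3]
gripper_width: 17.6
```

Call:
send_rows([
  [[-0.7, -0.5, -6], [0, 0.005, 0], 0],
  [[0, 0, -4], [0, 0, 0], 0],
  [[0, 0, -2], [0, 0, 0], 0],
  [[0, 0, 0], [0, 0, 0], 0],
])

```text
clock: 8.07
position: [559.7, 111.7, 77.4]
eef_rot: [-0.0, 0.997, -0.08, 0.0]
force: [1.2, 0.1, -0.4]
gripper_width: 17.7
```

Call:
send_rows([
  [[0, 0, -1.5], [0, 0, 0], 0],
  [[0, 0, -1.2], [0, 0, 0], 0],
  [[0, 0, 0], [0, 0, 0], 0],
])

```text
clock: 8.45
position: [560.1, 111.6, 75.0]
eef_rot: [-0.0, 0.997, -0.08, 0.001]
force: [0.3, -0.3, 0.9]
gripper_width: 17.7
```

Touching the bed, so I release and rise.

Call:
send_rows([
  [[0, 0, -0.5], [0, 0, 0], 0.2],
  [[0, 0, 0], [0, 0, 0], 0.5],
  [[0, 0, 0], [0, 0, 0], 1],
  [[0, 0, 0], [0, 0, 0], 1],
  [[0, 0, 15], [0, 0, 0], 1],
  [[0, 0, 30], [0, 0, 0], 1],
  [[0, 0, 40], [0, 0, 0], 1],
  [[-2, 0, 20], [0, 0, 0], 1],
  [[0, 0, 0], [0, 0, 0], 1],
])

```text
clock: 9.57
position: [558.0, 111.9, 186.3]
eef_rot: [-0.0, 0.997, -0.08, 0.002]
force: [-0.4, 0.2, -0.1]
gripper_width: 85.4
```

```bash
python3 - <<'E'
from h import *
from cell import arm
o=arm.get_obs(); print(o["clock"],o["position"],o["eef_rot"],o["force"])
grab("wrist","w3.npz"); report("w3.npz")
E
```

```text
9.575 [557.9861661  111.88570383 186.29576501] [-4.72779993e-04  9.96788802e-01 -8.00598980e-02  1.50748523e-03] [-0.36052098  0.21385771 -0.07391499]
tabs 944 (287, 200) [559.5, 112.1] [20.1, 24.2] 80.1 105.1
tabs 239 (555, 213) [515.1, -99.4] [2.7, 23.8] 78.0 89.4
tabs 686 (549, 259) [474.8, -94.5] [12.5, 25.6] 71.5 96.0
cheektop 1955 (292, 46) [671.1, 90.3] [35.5, 35.8] 82.6 69.1
cheektop 3592 (287, 148) [590.3, 107.0] [64.2, 87.4] 80.9 69.1
cheektop 830 (545, 157) [554.6, -104.6] [14.8, 24.2] 74.5 64.5
cheektop 856 (535, 201) [514.8, -102.5] [28.1, 24.6] 76.1 64.8
cheektop 890 (526, 244) [473.5, -100.1] [42.3, 24.5] 77.7 65.0
cheektop 1773 (287, 287) [466.4, 126.8] [63.9, 30.7] 80.7 69.2
post 741 (287, 310) [467.8, 127.1] [22.6, 17.6] 80.9 109.0
bed 20107 (287, 159) [550.1, 113.5] [110.4, 309.4] 80.8 19.3
bed 3987 (513, 92) [558.2, -110.7] [52.2, 223.2] 76.0 14.5
bed 1164 (541, 108) [590.0, -131.8] [37.1, 27.7] 76.4 14.4
bed 105 (539, 139) [562.3, -126.8] [31.9, 2.8] 77.1 15.9
rack 335 (554, 51) [637.1, -130.8] [25.2, 8.8] 3.2 38.5
rack 248 (291, 71) [659.0, 92.0] [38.9, 14.7] 81.1 39.9
rack 6477 (514, 170) [532.5, -113.0] [67.6, 172.3] 76.5 39.1
rack 165 (289, 160) [583.4, 107.7] [47.4, 3.5] 83.2 40.2
rack 414 (287, 264) [480.2, 124.8] [64.2, 3.1] 81.1 40.7
rack 200 (245, 324) [415.1, 181.2] [11.8, 21.9] 79.4 33.1
rack 192 (329, 324) [400.3, 91.8] [10.9, 21.4] 82.6 33.2
```

View pics/w3.png

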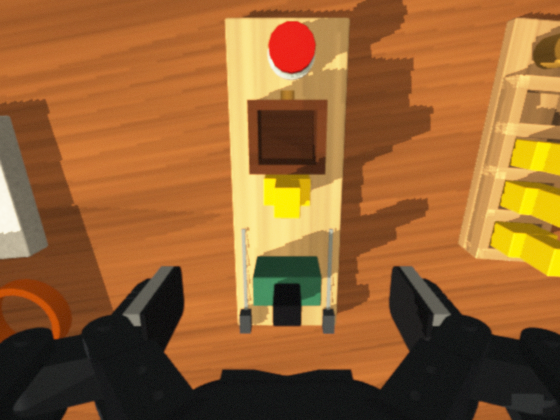

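The first plate stands upright at about (287,200), at jig x = 30.0 and y = 0.5, square and with its top at z 105. Now I fetch plate 2.

Call:
send_rows([
  [[-1, -30, 0], [0, 0, -0.012], 1],
  [[-1, -40, 0], [0, 0, -0.012], 1],
  [[-1, -45, 0], [0, 0, -0.012], 1],
  [[-1, -45, 0], [0, 0, -0.012], 1],
  [[-1, -40, 0], [0, 0, -0.012], 1],
  [[-1, -25, -10], [0, 0, -0.012], 1],
  [[0, 0, -10], [0, 0, 0], 1],
  [[0, 0, 0], [0, 0, 0], 1],
])

```text
clock: 10.62
position: [547.4, -118.1, 158.4]
eef_rot: [-0.001, 0.993, -0.115, -0.004]
force: [-0.4, 0.2, 0.7]
gripper_width: 85.5
```

Call:
send_rows([
  [[4, 1, -15], [-0.003, -0.008, -0.003], 1],
  [[0, 0, -25], [0, 0, 0], 1],
  [[0, 0, -15], [0, 0, 0], 1],
  [[0, 0, 0], [0, 0, 0], 1],
])

```text
clock: 11.12
position: [552.5, -111.3, 102.1]
eef_rot: [-0.001, 0.994, -0.113, 0.0]
force: [-0.2, -0.1, 0.4]
gripper_width: 85.5
```

Call:
send_rows([
  [[-1, -5, -8], [0, 0, -0.008], 1],
  [[0, -1, -10], [0, 0, 0], 1],
  [[0, 0, -8], [0, 0, 0], 1],
  [[0, 0, 0], [0, 0, 0], 1],
])

```text
clock: 11.62
position: [552.4, -117.6, 75.8]
eef_rot: [-0.001, 0.993, -0.117, 0.002]
force: [0.2, 0.1, 0.4]
gripper_width: 85.5
```

Call:
send_rows([
  [[-0.8, 0.3, -4], [0, 0, 0], 1],
  [[0, 0, -2], [0, 0, 0], 1],
  [[0, 0, 0], [0, 0, 0], 0],
  [[0, 0, 0], [0, 0, 0], 0],
  [[0, 0, 0], [0, 0, 0], 0],
  [[0, 0, 0], [0, 0, 0], 0],
  [[0, 0, 0], [0, 0, 0], 0],
  [[0, 0, 0], [0, 0, 0], 0],
])

```text
clock: 12.62
position: [552.1, -117.3, 70.2]
eef_rot: [-0.001, 0.993, -0.117, 0.002]
force: [0.3, -1.0, 0.2]
gripper_width: 17.9
```

Call:
send_rows([
  [[0, 0, 10], [0, 0, 0], 0],
  [[0, 0, 25], [0, 0, 0], 0],
  [[0, 0, 35], [0, 0, 0], 0],
  [[0, 0, 40], [0, 0, 0], 0],
  [[0, 0, 5], [0, 0, 0], 0],
  [[-2, 30, 0], [0, 0, 0.012], 0],
  [[-3, 40, 0], [0, 0, 0.012], 0],
  [[-3, 45, 0], [0, 0, 0.012], 0],
  [[-3, 45, 0], [0, 0, 0.012], 0],
  [[-3, 40, 0], [0, 0, 0.012], 0],
  [[-2, 25, 0], [0, 0, 0.012], 0],
  [[0, 0, 0], [0, 0, 0], 0],
  [[0, 0, 0], [0, 0, 0], 0],
])

```text
clock: 14.25
position: [531.4, 112.5, 189.2]
eef_rot: [0.0, 0.997, -0.082, 0.0]
force: [-0.7, 0.2, 0.1]
gripper_width: 17.7
```

Call:
send_rows([
  [[1, 2, -10], [0, 0, 0.004], 0],
  [[0, 1, -8], [0, 0, 0], 0],
  [[0, 0, 0], [0, 0, 0], 0],
  [[0, 0, 0], [0, 0, 0], 0],
])

```text
clock: 14.75
position: [532.4, 112.5, 169.2]
eef_rot: [0.001, 0.997, -0.082, -0.0]
force: [-0.3, -0.0, -0.1]
gripper_width: 17.7
```

Call:
send_rows([
  [[-1, 3, -10], [0, 0, 0.004], 0],
  [[-1, 1, -10], [0, 0, 0], 0],
  [[0, 0, 0], [0, 0, 0], 0],
])

```text
clock: 15.12
position: [530.2, 116.7, 147.8]
eef_rot: [0.001, 0.997, -0.08, -0.0]
force: [-0.4, -0.5, -0.9]
gripper_width: 17.9
```

Call:
send_rows([
  [[0, 0, -10], [0, 0, 0], 0],
  [[0, 0, -10], [0, 0, 0], 0],
  [[0, 0, -10], [0, 0, 0], 0],
  [[0, 0, 0], [0, 0, 0], 0],
])

```text
clock: 15.62
position: [530.2, 116.7, 115.4]
eef_rot: [0.001, 0.997, -0.08, -0.0]
force: [-0.9, -1.6, -1.0]
gripper_width: 17.6
```

Call:
send_rows([
  [[1, -0.5, -10], [0, 0, 0], 0],
  [[1, 0, -10], [0, 0, 0], 0],
  [[0, 0, -8], [0, 0, 0], 0],
  [[0, 0, -5], [0, 0, 0], 0],
  [[0, 0, 0], [0, 0, 0], 0],
])

```text
clock: 16.25
position: [532.5, 116.2, 80.0]
eef_rot: [0.001, 0.997, -0.08, -0.0]
force: [0.0, -0.2, -1.1]
gripper_width: 17.7
```

Call:
send_rows([
  [[0.5, 0, -2.5], [0, 0, 0], 0],
  [[0, 0, -1.5], [0, 0, 0], 0],
  [[0, 0, -1], [0, 0, 0], 0],
  [[0, 0, 0], [0, 0, 0], 0],
])

```text
clock: 16.75
position: [533.4, 116.3, 75.3]
eef_rot: [0.001, 0.997, -0.08, 0.0]
force: [-0.7, 0.6, 0.3]
gripper_width: 18.1
```

Call:
send_rows([
  [[0, 0, -0.4], [0, 0, 0], 0.2],
  [[0, 0, 0], [0, 0, 0], 0.5],
  [[0, 0, 0], [0, 0, 0], 1],
  [[0, 0, 0], [0, 0, 0], 1],
  [[0, 0, 15], [0, 0, 0], 1],
  [[0, 0, 30], [0, 0, 0], 1],
  [[0, 0, 40], [0, 0, 0], 1],
  [[-2, 0, 20], [0, 0, 0], 1],
  [[0, 0, 0], [0, 0, 0], 1],
])

```text
clock: 17.88
position: [531.3, 116.5, 186.9]
eef_rot: [0.0, 0.997, -0.079, 0.001]
force: [-0.6, 0.0, 0.3]
gripper_width: 85.1
```

```bash
python3 - <<'E'
from h import *
from cell import arm
o=arm.get_obs(); print(o["clock"],o["position"],o["eef_rot"],o["force"])
grab("wrist","w4.npz"); report("w4.npz")
E
```

```text
17.875 [531.3422004  116.52128579 186.93612874] [ 4.17173160e-04  9.96837740e-01 -7.94543609e-02  1.16221806e-03] [-0.64819602  0.01843362  0.28761851]
tabs 1861 (287, 182) [546.1, 114.5] [20.4, 51.3] 80.5 105.1
tabs 50 (557, 185) [508.6, -97.3] [1.8, 9.4] 85.0 87.5
tabs 493 (552, 228) [475.6, -91.4] [7.0, 24.7] 69.5 93.5
cheektop 1458 (292, 15) [664.6, 91.3] [35.3, 22.8] 80.9 69.1
cheektop 3083 (287, 101) [604.4, 104.7] [64.6, 59.6] 80.9 69.1
cheektop 632 (269, 175) [548.6, 129.2] [10.8, 51.7] 77.5 69.1
cheektop 662 (305, 172) [546.3, 98.9] [54.7, 22.0] 7.9 69.2
cheektop 843 (540, 171) [515.2, -100.8] [25.0, 24.2] 75.7 64.6
cheektop 869 (530, 216) [474.1, -97.4] [36.8, 24.4] 76.7 64.8
cheektop 1809 (287, 260) [465.9, 127.0] [64.3, 31.3] 81.0 69.2
post 768 (287, 280) [467.9, 127.0] [23.1, 17.5] 80.3 109.1
bed 18533 (287, 143) [542.5, 114.7] [110.3, 298.4] 80.8 19.3
bed 3359 (512, 76) [553.5, -106.9] [46.1, 211.7] 76.5 14.9
bed 1012 (544, 76) [591.1, -131.4] [38.2, 25.9] 76.6 14.3
bed 1276 (537, 123) [550.8, -122.8] [37.1, 28.1] 76.5 14.5
rack 150 (556, 18) [637.0, -128.7] [19.3, 4.3] 2.4 35.3
rack 396 (291, 36) [660.0, 92.7] [39.6, 17.3] 78.0 39.8
rack 6533 (518, 144) [532.4, -112.8] [67.3, 172.9] 76.6 39.1
rack 383 (287, 238) [480.2, 124.7] [64.3, 2.7] 80.4 40.1
rack 202 (244, 301) [415.2, 180.7] [11.7, 21.5] 82.8 33.2
rack 209 (330, 301) [401.2, 92.0] [11.7, 21.1] 83.2 33.2
```

The two plates stand side by side: the pair's tab tops measure 20.4×51.3 mm at z 105. Now I fetch the third.

Call:
send_rows([
  [[-2, -30, 0], [0, 0, -0.012], 1],
  [[-3, -40, 0], [0, 0, -0.012], 1],
  [[-3, -42, 0], [0, 0, -0.012], 1],
  [[-3, -42, 0], [0, 0, -0.012], 1],
  [[-3, -40, 0], [0, 0, -0.012], 1],
  [[-3, -25, -10], [0, 0, -0.012], 1],
  [[0, 0, -10], [0, 0, 0], 1],
  [[0, 0, 0], [0, 0, 0], 1],
])

```text
clock: 18.92
position: [509.7, -107.5, 159.5]
eef_rot: [0.0, 0.993, -0.115, -0.004]
force: [0.4, 0.4, -0.1]
gripper_width: 85.5
```

Call:
send_rows([
  [[3, -1, -15], [0, -0.008, -0.003], 1],
  [[0, 0, -12], [0, 0, 0], 1],
  [[0, 0, -15], [0, 0, 0], 1],
  [[0, 0, -12], [0, 0, 0], 1],
  [[0, 0, 0], [0, 0, 0], 1],
])

```text
clock: 19.55
position: [513.3, -104.1, 102.8]
eef_rot: [-0.001, 0.994, -0.113, -0.0]
force: [-0.2, 0.1, 0.1]
gripper_width: 85.3
```

Call:
send_rows([
  [[0, -4, -8], [0, 0, -0.008], 1],
  [[0, -1, -10], [0, 0, 0], 1],
  [[0, 0, -8], [0, 0, 0], 1],
  [[0, 0, 0], [0, 0, 0], 1],
])

```text
clock: 20.05
position: [513.7, -109.8, 75.4]
eef_rot: [-0.001, 0.993, -0.118, 0.0]
force: [0.6, -0.9, 0.2]
gripper_width: 85.0
```

Call:
send_rows([
  [[-0.2, 0.8, -4], [0, 0, 0.002], 1],
  [[0, 0, -1.5], [0, 0, 0], 1],
  [[0, 0, 0], [0, 0, 0], 0],
  [[0, 0, 0], [0, 0, 0], 0],
  [[0, 0, 0], [0, 0, 0], 0],
  [[0, 0, 0], [0, 0, 0], 0],
  [[0, 0, 0], [0, 0, 0], 0],
  [[0, 0, 0], [0, 0, 0], 0],
])

```text
clock: 21.05
position: [514.0, -109.0, 70.3]
eef_rot: [-0.001, 0.993, -0.117, 0.001]
force: [-0.1, 0.3, -0.2]
gripper_width: 17.9
```

Call:
send_rows([
  [[0, 0, 10], [0, 0, 0], 0],
  [[0, 0, 25], [0, 0, 0], 0],
  [[0, 0, 35], [0, 0, 0], 0],
  [[0, 0, 40], [0, 0, 0], 0],
  [[0, 0, 5], [0, 0, 0], 0],
  [[0, 30, 0], [0, 0, 0.012], 0],
  [[-1, 40, 0], [0, 0, 0.012], 0],
  [[-1, 45, 0], [0, 0, 0.012], 0],
  [[-1, 45, 0], [0, 0, 0.012], 0],
  [[-1, 40, 0], [0, 0, 0.012], 0],
  [[0, 28, 0], [0, 0, 0.012], 0],
  [[0, 0, 0], [0, 0, 0], 0],
  [[0, 0, 0], [0, 0, 0], 0],
])

```text
clock: 22.68
position: [505.0, 124.1, 188.0]
eef_rot: [0.0, 0.997, -0.081, -0.002]
force: [0.8, -0.8, -0.4]
gripper_width: 17.6
```

Call:
send_rows([
  [[0, -3, -10], [0, -0.004, 0.003], 0],
  [[0, 0, -10], [0, 0, 0], 0],
  [[0, 0, -10], [0, 0, 0], 0],
  [[0, 0, 0], [0, 0, 0], 0],
])

```text
clock: 23.18
position: [504.5, 117.4, 155.0]
eef_rot: [0.001, 0.997, -0.082, -0.001]
force: [0.2, 0.0, -0.3]
gripper_width: 17.4
```

Call:
send_rows([
  [[0.5, 2.5, -10], [0, 0, 0.004], 0],
  [[0, 0, -10], [0, 0, 0], 0],
  [[0, 0, -10], [0, 0, 0], 0],
  [[0, 0, 0], [0, 0, 0], 0],
])

```text
clock: 23.68
position: [505.1, 120.3, 122.8]
eef_rot: [0.001, 0.997, -0.079, -0.001]
force: [-0.2, -1.5, -0.1]
gripper_width: 17.5
```

Call:
send_rows([
  [[0.5, 0, -10], [0, 0, 0], 0],
  [[0.5, 0, -10], [0, 0, 0], 0],
  [[0, 0, -10], [0, 0, 0], 0],
  [[0, 0, -8], [0, 0, 0], 0],
  [[0, 0, -4], [0, 0, 0], 0],
  [[0, 0, 0], [0, 0, 0], 0],
])

```text
clock: 24.42
position: [506.3, 120.4, 77.7]
eef_rot: [0.001, 0.997, -0.079, -0.001]
force: [0.1, 0.8, -0.0]
gripper_width: 17.5
```

Call:
send_rows([
  [[0, 0, -1.2], [0, 0, 0], 0],
  [[0, 0, -1], [0, 0, 0], 0],
  [[0, 0, 0], [0, 0, 0], 0],
])

```text
clock: 24.8
position: [506.7, 120.4, 75.9]
eef_rot: [0.001, 0.997, -0.079, -0.0]
force: [0.2, 0.7, -1.5]
gripper_width: 17.5
```

Call:
send_rows([
  [[0, 0, -0.9], [0, 0, 0], 0],
  [[0, 0, 0], [0, 0, 0], 0.2],
  [[0, 0, 0], [0, 0, 0], 0.5],
  [[0, 0, 0], [0, 0, 0], 1],
  [[0, 0, 0], [0, 0, 0], 1],
  [[0, 0, 15], [0, 0, 0], 1],
  [[0, 0, 30], [0, 0, 0], 1],
  [[0, 0, 40], [0, 0, 0], 1],
  [[-2, 0, 20], [0, 0, 0], 1],
  [[0, 0, 0], [0, 0, 0], 1],
])

```text
clock: 26.05
position: [504.6, 120.7, 187.1]
eef_rot: [0.0, 0.997, -0.079, 0.001]
force: [0.1, 0.1, 0.2]
gripper_width: 85.5
```

```bash
python3 - <<'E'
from h import *
from cell import arm
o=arm.get_obs(); print(o["clock"],o["position"],o["eef_rot"],o["force"])
grab("wrist","w5.npz"); report("w5.npz")
E
```

```text
26.05 [504.58209989 120.66247458 187.07301666] [ 3.15052844e-04  9.96855145e-01 -7.92408640e-02  7.78563256e-04] [0.06034751 0.06577887 0.21832905]
tabs 2832 (287, 164) [532.9, 116.4] [20.4, 77.4] 80.5 105.1
tabs 283 (555, 196) [475.7, -90.5] [2.8, 24.1] 75.2 89.8
cheektop 3327 (287, 62) [604.3, 104.6] [64.7, 60.0] 80.9 69.1
cheektop 330 (268, 126) [562.0, 127.3] [8.9, 24.2] 78.2 69.2
cheektop 311 (306, 127) [556.6, 96.6] [9.0, 24.0] 81.5 69.2
cheektop 625 (269, 175) [523.1, 133.2] [9.5, 52.7] 79.2 69.2
cheektop 605 (306, 175) [517.1, 102.8] [9.4, 53.1] 82.9 69.2
cheektop 852 (534, 186) [474.5, -95.0] [31.8, 24.6] 77.4 64.6
cheektop 1798 (287, 232) [467.1, 127.1] [64.1, 32.5] 79.8 69.2
post 802 (287, 249) [467.7, 126.7] [23.7, 17.8] 81.5 109.1
bed 16178 (287, 137) [529.5, 116.7] [110.3, 270.3] 80.8 19.3
bed 2046 (501, 88) [547.9, -84.8] [37.7, 185.5] 65.1 18.7
bed 833 (547, 43) [592.7, -129.4] [32.9, 24.5] 77.9 14.2
bed 1209 (541, 92) [551.5, -122.0] [38.2, 27.3] 76.5 14.4
bed 1248 (531, 137) [511.5, -115.2] [32.9, 28.1] 76.6 14.5
rack 273 (292, 4) [654.7, 93.2] [29.0, 6.3] 81.0 39.2
rack 6514 (522, 116) [533.3, -111.4] [65.1, 173.5] 77.0 39.1
rack 232 (288, 43) [625.3, 101.1] [47.7, 2.0] 80.3 41.2
rack 99 (264, 211) [484.5, 146.4] [20.2, 2.0] 87.5 40.4
rack 91 (310, 211) [477.4, 102.4] [18.9, 1.7] 74.8 40.5
rack 219 (243, 278) [415.3, 181.0] [11.7, 21.7] 83.5 33.0
rack 223 (330, 277) [401.0, 91.7] [11.5, 21.6] 82.9 33.2
```

View pics/w5.png

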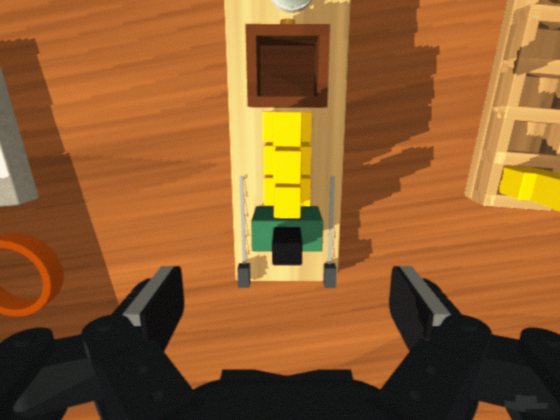

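Three plates stand in line at (287,130), (287,160) and (287,195). The stack's span is 77.4 mm, so the cheek needs about 23 mm of travel, under 32. Next I grip the post at about (466,127).

Call:
send_rows([
  [[-13, 2, 0], [0, 0, 0], 1],
  [[-14, 2, 0], [0, 0, 0], 1],
  [[-11, 2, 0], [0, 0, 0], 1],
  [[0, 0, -10], [0, 0, 0], 1],
  [[0, 0, -15], [0, 0, 0], 1],
  [[0, 0, -15], [0, 0, 0], 1],
  [[0, 0, -10], [0, 0, 0], 1],
  [[0, 0, 0], [0, 0, 0], 1],
])

```text
clock: 27.1
position: [461.3, 126.7, 130.4]
eef_rot: [0.002, 0.997, -0.078, -0.002]
force: [0.4, 0.2, 0.4]
gripper_width: 86.2
```

Call:
send_rows([
  [[4, 0, -10], [0.003, -0.004, -0.003], 1],
  [[0, 0, -12], [0, 0, 0], 1],
  [[0, 0, -12], [0, 0, 0], 1],
  [[0, 0, -10], [0, 0, 0], 1],
  [[0, 0, 0], [0, 0, 0], 1],
])

```text
clock: 27.72
position: [466.0, 126.8, 83.4]
eef_rot: [-0.0, 0.997, -0.08, -0.0]
force: [0.2, -0.8, 0.1]
gripper_width: 85.5
```

Call:
send_rows([
  [[0, 0, -4], [0, 0, 0], 1],
  [[0, 0, -1], [0, 0, 0], 0],
  [[0, 0, 0], [0, 0, 0], 0],
  [[0, 0, 0], [0, 0, 0], 0],
  [[0, 0, 0], [0, 0, 0], 0],
  [[0, 0, 0], [0, 0, 0], 0],
  [[0, 0, 0], [0, 0, 0], 0],
], force=70)

```text
clock: 28.6
position: [466.4, 126.4, 79.4]
eef_rot: [-0.0, 0.997, -0.08, 0.001]
force: [-0.7, 0.8, -1.4]
gripper_width: 18.2
```

Call:
send_rows([
  [[4, -0.6, 0], [0, 0, 0], 0],
  [[4, -0.6, 0], [0, 0, 0], 0],
  [[4, -0.6, 0], [0, 0, 0], 0],
  [[0, 0, 0], [0, 0, 0], 0],
])

```text
clock: 29.1
position: [477.9, 124.5, 79.3]
eef_rot: [-0.0, 0.997, -0.08, -0.0]
force: [-2.9, 0.7, 2.9]
gripper_width: 18.4
```

Call:
send_rows([
  [[3, -0.5, 0], [0, 0, 0], 0],
  [[3, -0.5, 0], [0, 0, 0], 0],
  [[2, -0.3, 0], [0, 0, 0], 0],
  [[0, 0, 0], [0, 0, 0], 0],
])

```text
clock: 29.6
position: [484.9, 123.4, 79.3]
eef_rot: [0.0, 0.997, -0.08, -0.002]
force: [-2.0, 0.9, 4.3]
gripper_width: 18.1
```

Call:
send_rows([
  [[1.5, -0.25, 0], [0, 0, 0], 0],
  [[1, -0.15, 0], [0, 0, 0], 0],
  [[0, 0, 0], [0, 0, 0], 0],
])

```text
clock: 29.98
position: [486.2, 123.2, 79.3]
eef_rot: [0.0, 0.997, -0.079, -0.003]
force: [-3.8, 0.7, 4.1]
gripper_width: 18.0
```

Call:
send_rows([
  [[1.2, -0.2, 0], [0, 0, 0], 0],
  [[1.2, -0.2, 0], [0, 0, 0], 0],
  [[0, 0, 0], [0, 0, 0], 0],
])

```text
clock: 30.35
position: [487.3, 123.0, 79.3]
eef_rot: [0.001, 0.997, -0.079, -0.004]
force: [-3.3, -0.3, 3.7]
gripper_width: 18.1
```

Call:
send_rows([
  [[1.5, -0.25, 0], [0, 0, 0], 0],
  [[1.5, -0.25, 0], [0, 0, 0], 0],
  [[1.5, -0.25, 0], [0, 0, 0], 0],
])

```text
clock: 30.72
position: [488.8, 122.7, 79.2]
eef_rot: [0.001, 0.997, -0.078, -0.006]
force: [-10.2, 2.9, 10.0]
gripper_width: 18.5
```

Call:
send_rows([
  [[1.2, -0.2, 0.5], [0, -0.006, 0], 0],
  [[1.2, -0.2, 0.5], [0, -0.006, 0], 0],
])

```text
clock: 30.98
position: [489.0, 122.6, 79.4]
eef_rot: [0.001, 0.997, -0.078, -0.002]
force: [-5.7, 2.3, -1.5]
gripper_width: 18.3
```

Call:
send_rows([
  [[1.5, -0.25, 0], [0, 0, 0], 0],
  [[1.5, -0.25, 0], [0, 0, 0], 0],
  [[1.5, -0.25, 0], [0, 0, 0], 0],
])

```text
clock: 31.35
position: [488.8, 122.6, 79.2]
eef_rot: [0.002, 0.997, -0.077, -0.006]
force: [-9.9, 2.6, 8.8]
gripper_width: 18.5
```

Call:
send_rows([
  [[2.5, -0.4, 0.2], [0, -0.003, 0], 0],
  [[2.5, -0.4, 0.2], [0, -0.003, 0], 0],
])

```text
clock: 31.6
position: [488.8, 122.5, 79.2]
eef_rot: [0.003, 0.997, -0.076, -0.006]
force: [-11.8, 4.6, 9.0]
gripper_width: 18.2
```

```bash
python3 - <<'E'
from h import *
from cell import arm
o=arm.get_obs(); print(o["clock"],o["position"],o["eef_rot"],o["force"])
grab("wrist","w6.npz"); o=arm.get_obs(); print(o["clock"],o["force"]); report("w6.npz")
E
```

```text
31.6 [488.82169752 122.52496528  79.19915572] [ 0.00255337  0.99708615 -0.07596589 -0.00647078] [-11.80188192   4.56726456   8.95329126]
31.65 [-11.64114012   3.45317761   8.90920924]
tabs 8379 (288, 147) [537.0, 116.5] [22.1, 76.8] 81.7 105.2
cheektop 11517 (287, 132) [540.0, 114.9] [65.0, 134.5] 80.9 69.2
post 2402 (286, 263) [490.2, 123.3] [23.5, 18.8] 81.2 109.2
post 118 (238, 270) [498.3, 142.1] [5.4, 0.7] 85.9 120.7
post 114 (334, 270) [492.4, 103.6] [5.5, 1.0] 73.1 121.0
bed 9292 (221, 139) [525.5, 157.9] [30.6, 197.6] 80.9 19.2
bed 8792 (353, 138) [514.6, 78.6] [30.1, 195.9] 80.8 19.3
bed 346 (555, 200) [470.3, -64.4] [2.6, 28.8] 79.3 15.9
bed 1548 (287, 308) [413.5, 134.0] [34.6, 31.6] 79.5 19.3
rack 162 (243, 26) [603.3, 129.3] [0.9, 26.5] 82.8 39.8
rack 184 (332, 25) [596.1, 81.9] [1.0, 27.7] 79.0 40.6
rack 84 (243, 198) [508.0, 147.9] [1.1, 9.9] 0.1 40.9
rack 84 (330, 199) [499.4, 94.1] [9.1, 1.0] 71.8 40.2
```

View pics/w6.png

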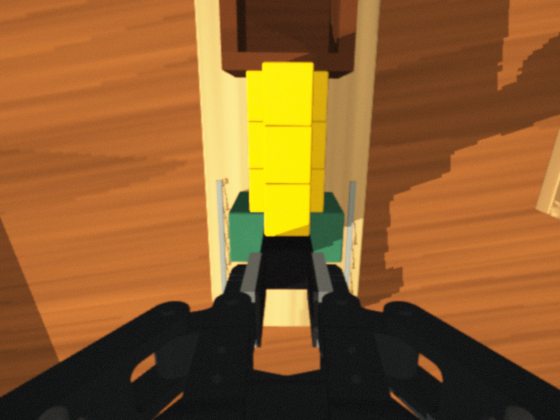

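The stack is closed: there are no gaps between the tabs, and the cheek has stalled after about 23 mm. The push is about 12 N, of which the spring takes about 4. I'll raise it a little.

Call:
send_rows([
  [[4, -0.6, 0.3], [0, -0.003, -0.002], 0],
  [[4, -0.6, 0.3], [0, -0.003, -0.002], 0],
  [[4, -0.6, 0.3], [0, -0.003, -0.002], 0],
])

```text
clock: 32.02
position: [488.6, 122.5, 79.2]
eef_rot: [0.004, 0.997, -0.076, -0.011]
force: [-15.6, 6.2, 12.5]
gripper_width: 18.3
```

```bash
python3 - <<'E'
from h import *
from cell import arm
for i in range(8):
    grab("side" if i%2 else "top",f"f{i}.npz"); o=arm.get_obs(); print(o["clock"],o["position"].round(2),o["force"].round(1))
grab("wrist","w7.npz")
p,d,K,T=load("w7.npz"); X=cloud(p,d,K,T)
y=masks(p)["yellow"]&(X[...,2]>100)&(X[...,2]<110); q=X[y]
s=(q[:,:2]-[529.8,116.4])@np.array([.987,-.16])
for a in range(-30,46,8):
    m=(s>a)&(s<a+8); print(a,m.sum(),np.median(q[m,2]).round(1) if m.any() else 0, np.percentile(((q[m,:2]-[529.8,116.4])@np.array([.16,.987])),[2,98]).round(1) if m.any() else 0)
p,d,K,T=load("f1.npz"); p0,d0,_,_=load("side0.npz")
cv2.imwrite("pics/cmp.png",cv2.resize(p[130:290,180:360],None,fx=4,fy=3.7)[...,::-1])
E
```

```text
32.075 [488.64 122.47  79.18] [-16.5   5.   11.1]
32.125 [488.66 122.5   79.16] [-15.9   6.   11.9]
32.175 [488.63 122.48  79.19] [-16.6   5.7  12.1]
32.225 [488.66 122.49  79.18] [-16.1   5.8  12.1]
32.275 [488.67 122.5   79.2 ] [-16.2   5.3  12.1]
32.325 [488.61 122.49  79.17] [-15.7   5.5  11.4]
32.375 [488.64 122.51  79.18] [-15.6   5.1  12.5]
32.425 [488.65 122.52  79.2 ] [-16.8   6.1  12.1]
-30 358 105.2 [-8.9 10.1]
-22 782 105.2 [-9.1 10.1]
-14 818 105.2 [-9.2  9.9]
-6 867 105.1 [-8.8 10. ]
2 906 105.2 [-8.9 10.2]
10 955 105.2 [-9.  10.1]
18 992 105.1 [-8.9 10.1]
26 1040 105.2 [-8.7 10.2]
34 1116 105.2 [-8.8 10. ]
42 507 105.1 [-8.6 10.3]
```

View pics/cmp.png

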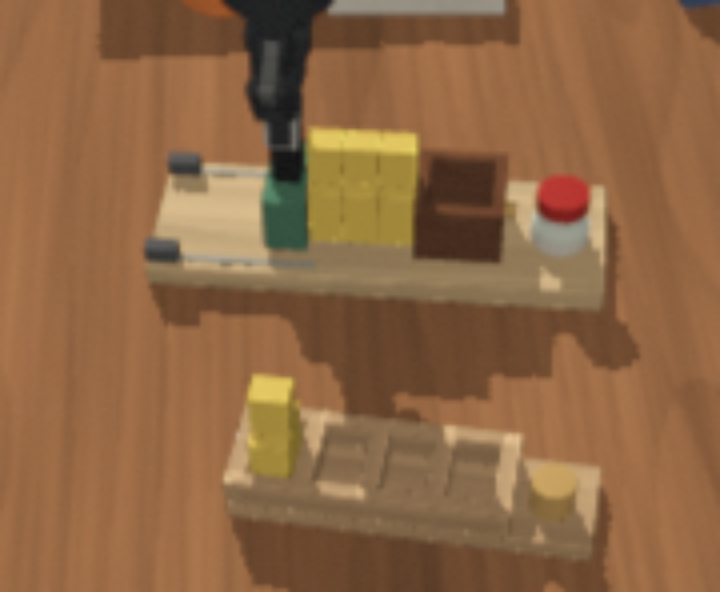

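The stack is tight and upright between cheek (285,210) and drawer (460,205), within 1 mm of centre. The spare stands in the rack at (270,425), the pot and weight are untouched, and the push is steady at about 17 N. Handing in.

```bash
python3 -c "
from cell import ticket; print(ticket.sign_off())"
```

```text
the job is handed in; nothing more can be done
None
```

I stood three plates side by side in the gap, which I measured at about 95 mm. The fourth stays in the rack. I then gripped the post, slid the cheek about 23 mm until it stalled on the stack, and handed the job in while still holding it pressed.

**Last checks:**
- **Push:** it held steady at about 17 N, of which the spring takes about 4. The cheek had stopped moving.
- **Stack:** the three plates were tight together and square, with tab tops level at z 105 and within 1 mm of centre.
- **Surroundings:** the gluepot, brass weight and spare plate were in place in the last side picture. I did not remeasure the mug, pad, stamp or tape, but the arm was never near the stamp or mug.

**Disagreements:**
- The tool took about 12 N of vertical reaction at the post while pressing, and tilted about 0.02 rad.
- The gripper reads about 18 mm on both the 20 mm tabs and the 24 mm post.
- Measured heights came out about 1 mm below the given ones throughout.

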